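# Stand the battery handle in its bench holder

### The arm

A 6-joint arm with a two-finger parallel gripper is mounted at the origin on a cart in front of the work surface, level with it; the furniture and walls round the work are solid. World frame = base frame: x ahead of the robot, y to its left, z up, the work surface at z = 0. Lengths are in m, angles in degrees, forces in N, time in s.
With the tool pointing down it reaches from about 0.3 to 0.75 m from the base axis. Payload 8.5 kg.
Tool frame: the origin (TCP) lies midway between the tips of the shut fingers; the grasp point (between the pads) lies 19 mm behind it; z points along the fingers, y is the direction in which the jaws open and shut (so a half turn about z gives the same grasp; the last joint's range is limited). The gripper opens to 85 mm and grips with 20 to 120 N. Pads are 22 mm wide; open, the fingers measure 114 mm over their backs; the gripper's body (76 mm by 85 mm) begins 54 mm behind the grasp point. The pads swing forward as they close: fully open they stand 13 mm farther back than shut.
Start: joints at [59.628, 21.807, 74.336, -0, 83.858, -12.336], TCP at [0.17, 0.523, 0.231] pointing down, gripper open.
Joint ranges: [-178.18, 178.18], [-50.72, 133.34], [12.68, 142.11], [-81.47, 261.47], [9.98, 163.14], [-165.26, 165.26]. Speed limits (degrees/s): [136.94, 136.94, 180, 180, 180, 180].

### API

Orientations are given as a 3x3 rotation matrix whose columns are the frame's x, y, z axes.
In Python, from rig import status, eyes, env gives the robot as it stands. The module is installed in compiled form; this text tells all that it offers.
- The arm moves only by the tool play_rows, never from a script. Its argument "targets" is text: rows parted by semicolons, each of 5 numbers parted by spaces: the shift along the tool's x, y, z in m, then the turn about the tool's z in rad, then the closure, from 0 (fully open) to 1 (shut). A call has 1 to 5 rows; each row is the pose to reach, as a shift and turn from the pose commanded when the call began, along the tool's axes at that moment; what a row does not reach only later rows make up. A row lasts 1/10 s, in which the tool goes at most 50 mm and 8.59 degrees, less where a joint would pass 70% of its speed; a pose out of reach is approached as far as the arm can. A call with a gripper value outside its range is refused whole. The fingers move at their own pace and stop on an object; "force" is the grip in N (left out, the last holds). Time passes only in rows, so rows that repeat a pose let the fingers close. It gives the time, the measured TCP pose, the force and the opening at its end, in the units of the state.
- status.observe(): the state, without advancing time (a new reading comes with each control period).
- eyes.get_image(name): name is "side" or "top" or "wrist"; returns a dict with "pixels" (480x640x3 uint8, red, green, blue), "range_z" (480x640 float32, m along the optical axis (not along the pixel's ray), 0 where there is no reading), "mtx" (3x3 intrinsics, pixels), "k1" (the pictures are not rectified: a ray, as slopes to the right and down, at radius r is drawn at 1 + k1 r^2 times it, then the intrinsics apply), "world_to_cam" (4x4, takes a point from world to camera coordinates); the wrist camera has in their place "T_tool_cam" (4x4, takes a point from camera to tool coordinates, whose origin is the TCP and whose axes are the flange's). Camera axes: x right, y up, looking along -z (the intrinsics and any distortion apply to the point x, -y, -z); pixel columns grow to the right and rows downward; lengths in m; the calibration is good to about 2 mm. A picture is of the moment at which its call begins: read the wrist's pose just before it.
- env.close_job(): hands the job in, once; it reports no verdict.
The state is a dict: "time_s": time; "q": joint angles; "qvel": joint speeds; "joint_efforts": joint torques, N m; "position": TCP position; "tool_rot": TCP orientation; "ft_force": force on the tool from outside, world axes, zero at the start; "wrist_torque": the same for the moment, N m; "grip_width": finger opening in m.
Only numpy, scipy, OpenCV 4.12 (cv2) and the standard library are available. Lean on these libraries where they do the work, as an engineer would, in place of code of your own. Each camera call takes 0.05 s, during which the arm holds its last target.

### The job

Put the grey metal battery handle away in its bench stand: pick it up and lower it, foot first, through the wide eyelet of the stand's upper deck until it stands upright on the stand's base plate, then let go. Set it down rather than dropping it, and leave the small dropper bottle and the larger rinse bottle beside it where they are.

Things in the scene. Friction and masses are not known exactly. Their poses are not given: they have to be found in the camera images.
- handle_center (a point): Centre (half-way up) of the loose battery handle: a plain grey metal cylinder, 27 mm in diameter and 105 mm tall, flat foot, about 0.14 kg, standing upright on the bench. Its z axis points up along the cylinder; its foot is 52.5 mm below this point. Grip it round its upper part. A centrifuge (155 mm tall) and a microscope stand behind, at x > 0.52 m.
- wide_eye (a point): Centre of the stand's wide eyelet, level with the deck's upper face, 56 mm above the bench. The eyelet is a round hole 46 mm in diameter, straight through, with a 3 mm chamfer at its mouth. z is up. With the handle home, its foot is 48 mm below this point, its centre 4.5 mm above and its top 57 mm above.
- stand: Grey bench stand, fixed, turned any way; origin at the centre of its underside. Base plate 72 x 136 x 8 mm; above it, on four corner standoffs, an equally large deck 46 to 56 mm above the bench. Its y axis runs along its length from the narrow eyelet (14 mm hole at y = -35 mm, too small for the handle) to the wide one (y = +33 mm). z is up.
- dropper_center (a point): Centre of a small white dropper bottle, 23 mm in diameter, 82 mm tall with a pointed top, standing loose on the bench: a bystander.
- bottle_center (a point): Centre of a white rinse bottle, 40 mm in diameter, 128 mm tall, standing loose on the bench: a bystander.
- screen_edge (a point): A point 0.2 m up on the front edge of the room's fixed, clear glass screen: an upright pane 6 mm thick and 1.45 m tall that runs from this edge straight away from the robot (+x) to the back wall. All the task's things stand to its right (-y); an arm that starts on its left must draw back and pass in front of this edge, not through the pane.
Not all that is in view belongs to the job. Leave any red look-alike of the stand alone.

How it is judged:
By the outcome, as a careful person would: the job done as asked, in the order asked, and still so for the second after the job is handed in, with the robot touching nothing.
It also fails if it takes over 45 s, if anything falls off the work surface, if the arm or the gripper's body presses on something with over 40 N, if the wrist force passes 120 N, or if a joint passes its speed limit or range.

## Working session

There is one attempt and no reset: what is moved stays moved. The work goes in short steps, Python scripts to look and compute and a tool call to move; the robot and the scene stay as the last step left them, time stands still between calls to the robot, and variables do not carry over. Pictures are saved under pics/ and viewed, and the job is handed in when it is done.

Besides the shell and the picture viewer there is one more tool, called after ">>>" as a command line: name --argument value ..., lists and objects as JSON in quotes. play_rows: Moves the arm, as the interface text tells. Its arguments: {"type":"object","properties":{"targets":{"type":"string"},"force":{"type":"number"}},"required":["targets"]}

```bash
mkdir -p pics && cat > h.py <<'E'
import numpy as np, cv2
from rig import status, eyes, env
def save(n,im): cv2.imwrite('pics/'+n, im[:,:,::-1])
E
python3 - <<'E'
from h import *
s=status.observe()
print({k:np.round(v,3).tolist() for k,v in s.items()})
for n in ("side","top","wrist"):
    d=eyes.get_image(n); np.save(f'pics/{n}0.npy',d,allow_pickle=True)
    save(n+'0.png',d["pixels"])
    print(n,np.round(d["mtx"],1).tolist(),d["k1"],np.round(d.get("world_to_cam",d.get("T_tool_cam")),4).tolist())
E
```

```text
{'time_s': 0.0, 'q': [59.628, 21.84, 74.387, 0.002, 83.859, -12.335], 'qvel': [0.003, -0.004, -0.12, -0.027, -0.127, -0.01], 'joint_efforts': [0.0, -44.845, -23.128, -0.0, 0.005, 0.0], 'position': [0.17, 0.523, 0.231], 'tool_rot': [[-0.951, 0.31, -0.001], [0.31, 0.951, -0.001], [0.0, -0.001, -1.0]], 'ft_force': [-0.225, 0.416, 0.315], 'wrist_torque': [0.014, 0.02, 0.002], 'grip_width': 0.086}
side [[439.9, 0.0, 328.0], [0.0, 439.9, 243.9], [0.0, 0.0, 1.0]] -0.04766456245221685 [[0.9558, -0.2939, -0.0029, -0.4002], [0.1782, 0.5718, 0.8008, -0.3199], [-0.2337, -0.766, 0.5989, -1.0158], [0.0, 0.0, 0.0, 1.0]]
top [[458.8, 0.0, 321.9], [0.0, 458.8, 243.1], [0.0, 0.0, 1.0]] -0.10964557263429184 [[0.0048, -1.0, -0.0012, 0.1807], [0.9795, 0.0044, 0.2015, -0.4927], [-0.2015, -0.0021, 0.9795, -1.4395], [0.0, 0.0, 0.0, 1.0]]
wrist [[401.1, 0.0, 309.5], [0.0, 401.1, 239.0], [0.0, 0.0, 1.0]] -0.03423071307166793 [[0.0002, 0.9619, 0.2734, 0.0696], [1.0, -0.0001, -0.0002, 0.0005], [-0.0001, 0.2734, -0.9619, -0.1431], [0.0, 0.0, 0.0, 1.0]]
```

View pics/side0.png

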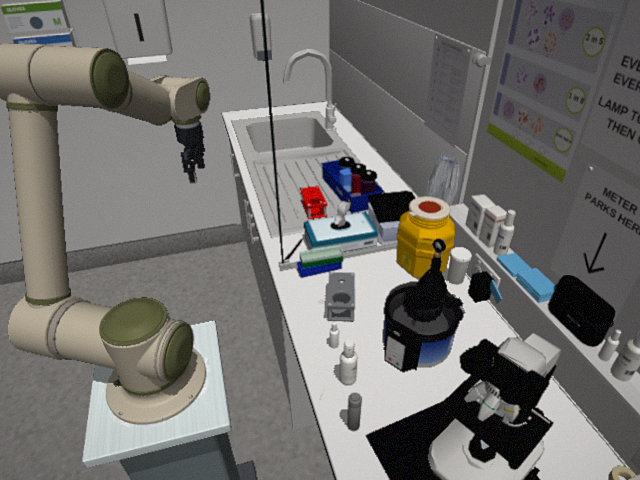

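View pics/top0.png

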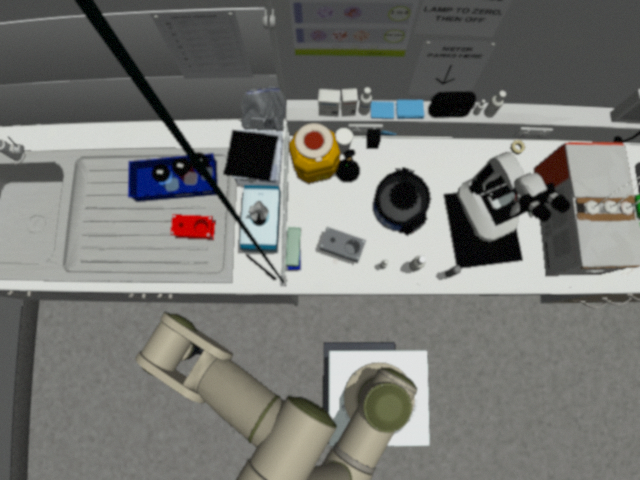

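View pics/wrist0.png

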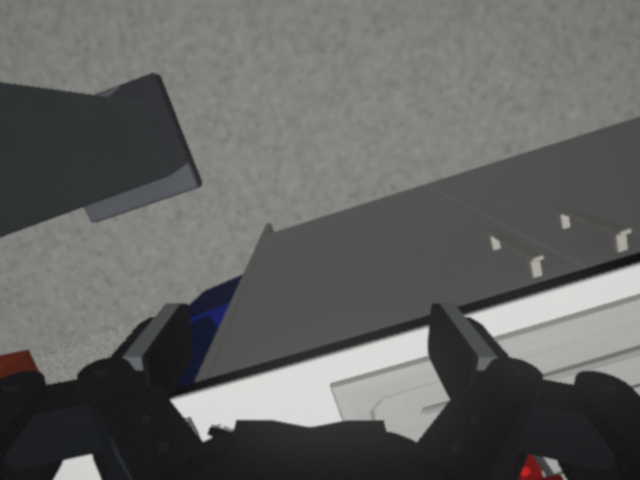

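The side view shows the handle at (354,412), rinse bottle at (348,364), dropper at (334,336) and grey stand at (341,296). The red look-alike is at (313,202), left of the screen, whose front edge runs (263,0) to (282,265). Next I'll take enlarged crops and 3D positions.

```bash
cat >> h.py <<'E'
def cloud(d):
    h,w=d["range_z"].shape
    u,v=np.meshgrid(np.arange(w),np.arange(h)); m=d["mtx"]
    pts=np.stack([u,v],-1).reshape(-1,1,2).astype(float)
    D=np.array([d["k1"],0,0,0,0.])
    n=cv2.undistortPoints(pts,m,D)[:,0].reshape(h,w,2)
    z=d["range_z"].astype(float)
    P=np.stack([n[...,0]*z,-n[...,1]*z,-z],-1)
    if "world_to_cam" in d: T=np.linalg.inv(d["world_to_cam"])
    else: T=d["T_world_cam"]
    W=P@T[:3,:3].T+T[:3,3]; W[z==0]=np.nan
    return W
def proj(d,X):
    T=d["world_to_cam"] if "world_to_cam" in d else np.linalg.inv(d["T_world_cam"])
    C=np.asarray(X)@T[:3,:3].T+T[:3,3]; C=C*[1,-1,-1]
    return cv2.projectPoints(C.reshape(-1,1,3),np.zeros(3),np.zeros(3),d["mtx"],np.array([d["k1"],0,0,0,0.]))[0][:,0]
def load(n): return np.load(f'pics/{n}.npy',allow_pickle=True).item()
E
python3 - <<'E'
from h import *
s=load('side0');t=load('top0')
c=cv2.resize(s["pixels"][250:450,240:440],(600,600),interpolation=cv2.INTER_CUBIC)
save('side0c.png',c)
c=cv2.resize(t["pixels"][210:300,260:480],(792,324),interpolation=cv2.INTER_CUBIC)
save('top0c.png',c)
for n,d in(('side',s),('top',t)):
    W=cloud(d)
    pts=dict(side=[(354,396),(354,412),(348,350),(348,370),(334,325),(334,340),(341,280),(341,297),(330,305),(400,400),(282,265),(281,245),(270,120)],top=[(320,240),(340,245),(350,246),(416,264),(380,265),(455,270),(445,272),(282,282)])[n]
    for p in pts: print(n,p,np.round(W[p[1],p[0]],3))
E
```

```text
side (354, 396) [ 0.399 -0.24   0.108]
side (354, 412) [ 0.395 -0.253  0.073]
side (348, 350) [ 0.422 -0.135  0.118]
side (348, 370) [ 0.421 -0.142  0.058]
side (334, 325) [ 0.427 -0.023  0.079]
side (334, 340) [ 0.425 -0.029  0.032]
side (341, 280) [0.505 0.157 0.049]
side (341, 297) [0.498 0.133 0.009]
side (330, 305) [0.444 0.066 0.056]
side (400, 400) [ 0.521 -0.213  0.   ]
side (282, 265) [0.367 0.3   0.024]
side (281, 245) [0.371 0.31  0.092]
side (270, 120) [0.368 0.307 0.471]
top (320, 240) [ 0.514  0.19  -0.005]
top (340, 245) [0.484 0.125 0.058]
top (350, 246) [0.491 0.089 0.006]
top (416, 264) [ 0.418 -0.113  0.089]
top (380, 265) [ 0.423 -0.006  0.036]
top (455, 270) [ 0.396 -0.232  0.108]
top (445, 272) [ 0.403 -0.225  0.013]
top (282, 282) [0.369 0.313 0.012]
```

View pics/side0c.png

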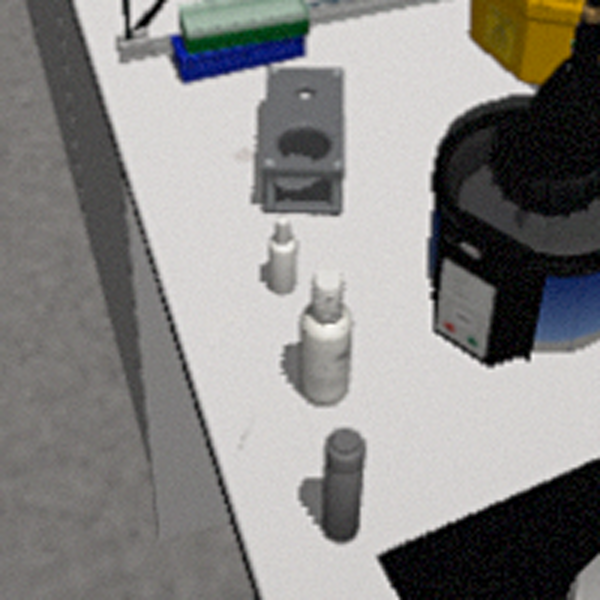

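View pics/top0c.png

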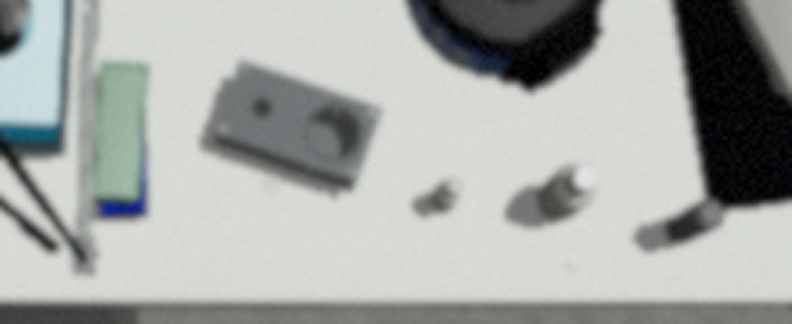

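The crop confirms the grey metal cylinder at side (354,412) is the only handle candidate. The grey stand at side (341,296) is the target: wide eyelet towards the robot and right, narrow one up and left. The red stand lies beyond the screen. Now I'll measure poses.

```bash
cat > meas.py <<'E'
from h import *
from scipy.optimize import least_squares
def cyl(W,c,r,zlo,zhi,rad=0.04):
    m=(np.hypot(W[...,0]-c[0],W[...,1]-c[1])<rad)&(W[...,2]>zlo)&(W[...,2]<zhi)
    p=W[m]
    f=lambda q: np.hypot(p[:,0]-q[0],p[:,1]-q[1])-r
    s=least_squares(f,c,loss='soft_l1',f_scale=0.002)
    return s.x,len(p),np.median(abs(s.fun)),p[:,2].max()
def stand(W,c=(0.48,0.1)):
    m=(np.hypot(W[...,0]-c[0],W[...,1]-c[1])<0.1)&(W[...,2]>0.048)&(W[...,2]<0.064)
    p=W[m]; 
    return cv2.minAreaRect(p[:,:2].astype(np.float32)*1000),len(p),np.median(p[:,2])
if __name__=='__main__':
    for n in('side0','top0'):
        W=cloud(load(n))
        print(n,'handle',cyl(W,(0.397,-0.248),.0135,.03,.098),'bottle',cyl(W,(0.42,-.14),.02,.02,.07),'drop',cyl(W,(0.425,-.03),.0115,.015,.045,.03))
        print(stand(W))
E
python3 meas.py
```

```text
side0 handle (array([ 0.39996736, -0.23890274]), 253, np.float64(0.0004420489582809134), np.float64(0.0976520153836925)) bottle (array([ 0.4269247, -0.1242592]), 249, np.float64(0.000537379952634618), np.float64(0.0699858695709985)) drop (array([ 0.41938931, -0.03555203]), 73, np.float64(0.002634076416936663), np.float64(0.04492299029202329))
(((491.2251281738281, 117.34005737304688), (144.23912048339844, 68.90589904785156), 71.7949447631836), 809, np.float64(0.05707570893844005))
top0 handle (array([ 0.4015825 , -0.23882884]), 57, np.float64(0.0005769866035726899), np.float64(0.09784483467396687)) bottle (array([ 0.42925853, -0.12520575]), 49, np.float64(0.00045737639172796843), np.float64(0.06972700904807994)) drop (array([ 0.42633853, -0.01759772]), 14, np.float64(0.00038008283868313803), np.float64(0.042590883592981355))
(((489.7997741699219, 118.24650573730469), (136.30770874023438, 74.02700805664062), 70.94110870361328), 759, np.float64(0.05488984438669631))
```

```bash
cat > go.py <<'E'
# usage: go.py x y z [x y z ...] : tool-axis shifts from present pose to world waypoints
import sys
from h import *
s=status.observe(); R=np.array(s["tool_rot"]);p=np.array(s["position"])
w=np.array(sys.argv[1:],float).reshape(-1,3)
print('t',round(s["time_s"],2),'p',np.round(p,4),'q',np.round(s["q"],1),'F',np.round(s["ft_force"],1),'w',round(s["grip_width"],4))
for x in w: print(x,'->',np.round((x-p)@R,4))
E
python3 go.py .18 .32 .231
python3 - <<'E'
from h import *
for n in('side0','top0'):
    W=cloud(load(n)).reshape(-1,3); W=W[~np.isnan(W[:,0])]
    for c in((.479,.087),(.401,-.239)):
        r=np.hypot(W[:,0]-c[0],W[:,1]-c[1])
        for lo,hi in((.065,.13),(.13,.25)):
            m=(W[:,2]>lo)&(W[:,2]<hi)&(r<.13)&(r>.02)
            q=W[m]; print(n,c,lo,m.sum(), np.round(q[np.argsort(r[m])[:3]],3).tolist())
E
```

```text
t 0.15 p [0.1702 0.5228 0.2309] q [ 59.6  21.8  74.4  -0.   83.9 -12.3] F [-0.4 -0.2 -0.1] w 0.0855
[0.18  0.32  0.231] -> [-0.0721 -0.1898  0.    ]
side0 (0.479, 0.087) 0.065 34 [[0.432, -0.016, 0.08], [0.432, -0.016, 0.077], [0.425, -0.014, 0.08]]
side0 (0.479, 0.087) 0.13 0 []
side0 (0.401, -0.239) 0.065 376 [[0.422, -0.145, 0.083], [0.422, -0.145, 0.069], [0.424, -0.146, 0.086]]
side0 (0.401, -0.239) 0.13 10 [[0.422, -0.135, 0.131], [0.427, -0.133, 0.13], [0.428, -0.131, 0.131]]
top0 (0.479, 0.087) 0.065 42 [[0.522, 0.154, 0.065], [0.427, -0.012, 0.071], [0.429, -0.014, 0.076]]
top0 (0.479, 0.087) 0.13 3 [[0.572, -0.001, 0.131], [0.571, -0.004, 0.132], [0.565, -0.01, 0.131]]
top0 (0.401, -0.239) 0.065 102 [[0.425, -0.143, 0.086], [0.428, -0.143, 0.085], [0.418, -0.139, 0.087]]
top0 (0.401, -0.239) 0.13 10 [[0.433, -0.133, 0.132], [0.42, -0.13, 0.132], [0.429, -0.129, 0.136]]
```

Surroundings are clear at both spots. First I draw back past the screen edge, with the waypoint at radius about 0.33.

>>> play_rows --targets "-0.0145 -0.038 0 0 0; -0.029 -0.076 0 0 0; -0.0435 -0.114 0 0 0; -0.058 -0.152 0 0 0; -0.072 -0.19 0 0 0" --force 40

```text
time_s: 0.65
position: [0.1795, 0.3184, 0.2311]
tool_rot: [[-0.951, 0.309, -0.0], [0.309, 0.951, -0.0], [-0.0, -0.0, -1.0]]
ft_force: [1.1, -0.6, 0.8]
grip_width: 0.0853
```

```bash
python3 go.py .31 .10 .231; python3 - <<'E'
from h import *
d=eyes.get_image('side'); save('side1.png',d["pixels"])
E
```

```text
t 0.65 p [0.1795 0.3184 0.2311] q [ 41.8   2.9  99.9  -0.   77.3 -30.2] F [ 1.1 -0.6  0.8] w 0.0853
[0.31  0.1   0.231] -> [-0.1916 -0.1674  0.0002]
```

View pics/side1.png

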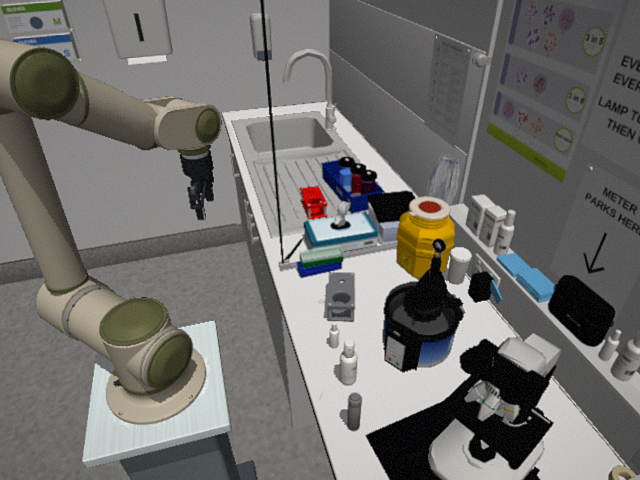

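The arm is well in front of the screen edge, which is at side (282,265). Carrying on to the right.

>>> play_rows --targets "-0.032 -0.028 0 0 0; -0.064 -0.056 0 0 0; -0.097 -0.084 0 0 0; -0.130 -0.113 0 0 0; -0.163 -0.142 0 0 0"

```text
time_s: 1.2
position: [0.2913, 0.1329, 0.2315]
tool_rot: [[-0.951, 0.309, 0.001], [0.309, 0.951, 0.0], [-0.001, 0.0, -1.0]]
ft_force: [0.8, 0.7, -0.1]
grip_width: 0.0853
```

```bash
python3 go.py .33 .0 .24 .36 -.10 .25 .36 -.239 .25
```

```text
t 1.2 p [0.2913 0.1329 0.2315] q [  3.   -2.3 105.1   0.   77.2 -69. ] F [ 0.8  0.7 -0.1] w 0.0853
[0.33 0.   0.24] -> [-0.0779 -0.1144 -0.0085]
[ 0.36 -0.1   0.25] -> [-0.1374 -0.2002 -0.0185]
[ 0.36  -0.239  0.25 ] -> [-0.1804 -0.3324 -0.0186]
```

```bash
cat >> h.py <<'E'
def wrist(n):
    s=status.observe(); d=eyes.get_image('wrist')
    T=np.eye(4);T[:3,:3]=s["tool_rot"];T[:3,3]=s["position"]
    d["T_world_cam"]=T@d["T_tool_cam"]; np.save(f'pics/{n}.npy',d,allow_pickle=True); save(n+'.png',d["pixels"]); return d
E
python3 - <<'E'
from h import *
from meas import *
d=wrist('w1'); W=cloud(d); print(stand(W))
E
```

```text
(((487.0182800292969, 119.26701354980469), (136.8553466796875, 65.80448150634766), 70.85630798339844), 5746, np.float64(0.056499156106601806))
```

View pics/w1.png

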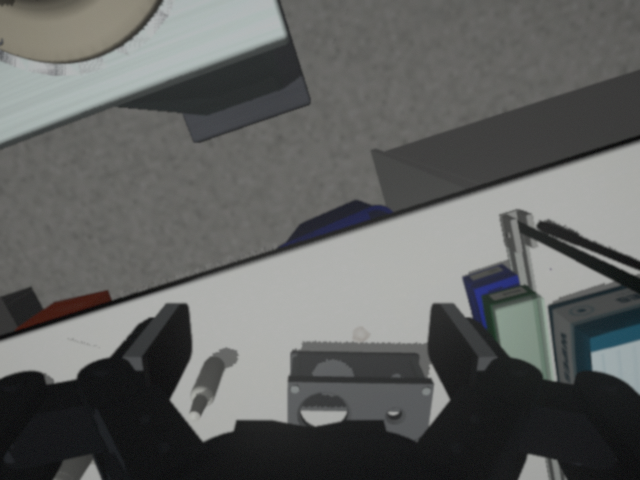

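```bash
cat > eye.py <<'E'
from h import *
from scipy.optimize import least_squares
def ontoplane(d,z):
    h,w=d["range_z"].shape
    u,v=np.meshgrid(np.arange(w),np.arange(h))
    n=cv2.undistortPoints(np.stack([u,v],-1).reshape(-1,1,2).astype(float),d["mtx"],np.array([d["k1"],0,0,0,0.]))[:,0]
    r=np.c_[n[:,0],-n[:,1],-np.ones(len(n))]
    T=d["T_world_cam"] if "T_world_cam" in d else np.linalg.inv(d["world_to_cam"])
    r=r@T[:3,:3].T; o=T[:3,3]
    return (o+r*((z-o[2])/r[:,2])[:,None]).reshape(h,w,3)
def deckfit(d,c0=(.487,.119),a0=71.,zd=.056,tol=.006):
    """fit stand template (deck rectangle minus holes) to the mask of deck-height pixels"""
    W=cloud(d); 
    m=(abs(W[...,2]-zd)<tol)&(np.hypot(W[...,0]-c0[0],W[...,1]-c0[1])<.1)
    p=W[m][:,:2]
    return m,p
E
python3 - <<'E'
from eye import *
d=load('w1'); P=ontoplane(d,.056)
im=d["pixels"]
c=cv2.resize(im[330:440,270:450],(792,484),interpolation=cv2.INTER_CUBIC); save('w1c.png',c)
for p in ((288,378),(433,381),(300,408),(348,408),(324,394)): print(p,np.round(P[p[1],p[0]],4))
E
```

```text
(288, 378) [0.4319 0.067  0.056 ]
(433, 381) [0.477  0.1934 0.056 ]
(300, 408) [0.4667 0.0671 0.056 ]
(348, 408) [0.4808 0.1102 0.056 ]
(324, 394) [0.4588 0.0933 0.056 ]
```

View pics/w1c.png

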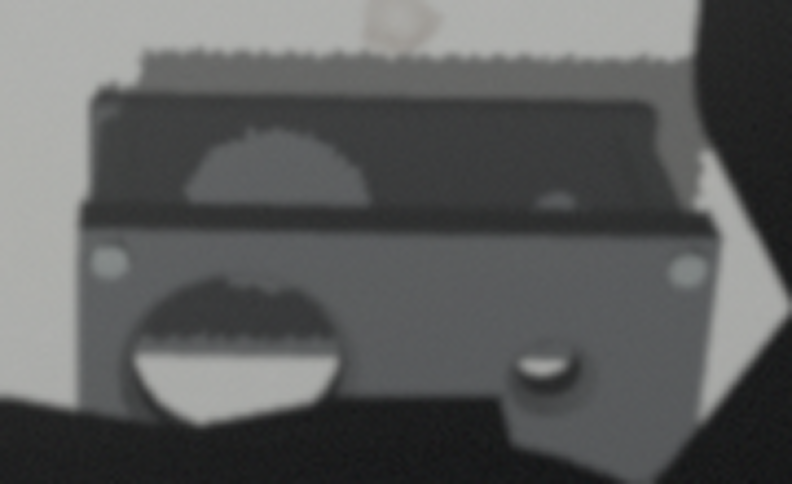

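```bash
python3 - <<'E'
from eye import *
d=load('w1'); P=ontoplane(d,.056)
f=lambda x,y: P[int(round(330+y/4.4)),int(round(270+x/4.4))][:2]
a,b=f(80,230),f(718,240)
u=(b-a)/np.linalg.norm(b-a); n=np.array([u[1],-u[0]])
c=(a+b)/2+n*.036
print('len',np.linalg.norm(b-a),'yaw',np.degrees(np.arctan2(u[1],u[0])),'center',c,'wide',c-u*.033)
l,r=f(122,365),f(350,365); print('rim',l,r,'mid',(l+r)/2,np.linalg.norm(l-r)); print('narrow',f(550,375), 'wide from it', f(550,375)-u*.068)
E
python3 go.py .36 -.239 .25
```

```text
len 0.1347116208903368 yaw 70.36906851453054 center [0.49252581 0.11694464] wide [0.48143913 0.08586272]
rim [0.47146539 0.06346426] [0.48681427 0.11039308] mid [0.47913983 0.08692867] 0.049375118835308755
narrow [0.50254298 0.15049611] wide from it [0.47969769 0.08644853]
t 1.25 p [0.295  0.1282 0.2315] q [ 2.200e+00 -2.200e+00  1.049e+02 -1.000e-01  7.720e+01 -6.940e+01] F [ 3.4 -1.9  0.2] w 0.0852
[ 0.36  -0.239  0.25 ] -> [-0.1777 -0.328  -0.0175]
```

>>> play_rows --targets "-0.025 -0.038 -0.004 0 0; -0.05 -0.076 -0.008 0 0; -0.075 -0.114 -0.012 0 0; -0.1 -0.152 -0.015 0 0; -0.12 -0.19 -0.018 0 0"

```text
time_s: 1.75
position: [0.3464, -0.0854, 0.2495]
tool_rot: [[-0.951, 0.31, 0.0], [0.31, 0.951, -0.0], [-0.0, 0.0, -1.0]]
ft_force: [2.0, 0.3, -0.2]
grip_width: 0.0852
```

```bash
python3 go.py .36 -.239 .25 .401 -.239 .2
```

```text
t 1.75 p [ 0.3464 -0.0854  0.2495] q [ -33.1    0.9   98.7    0.    80.4 -105. ] F [ 2.   0.3 -0.2] w 0.0852
[ 0.36  -0.239  0.25 ] -> [-0.0606 -0.1418 -0.0005]
[ 0.401 -0.239  0.2  ] -> [-0.0995 -0.1291  0.0495]
```

>>> play_rows --targets "-0.015 -0.034 0 0 0; -0.03 -0.068 0 0 0; -0.045 -0.102 0 0 0; -0.058 -0.135 0 0 0; -0.058 -0.135 0 0 0"

```text
time_s: 2.25
position: [0.3597, -0.233, 0.2488]
tool_rot: [[-0.95, 0.313, -0.001], [0.313, 0.95, -0.0], [0.0, -0.0, -1.0]]
ft_force: [-0.1, 0.3, 0.6]
grip_width: 0.0856
```

```bash
python3 go.py .401 -.239 .2; python3 - <<'E'
from h import *
from meas import *
d=wrist('w2'); W=cloud(d)
print(cyl(W,(.401,-.239),.0135,.03,.098))
m=(abs(W[...,2]-.105)<.005)&(np.hypot(W[...,0]-.401,W[...,1]+.239)<.03); p=W[m]; print(m.sum(),p.mean(0) if m.any() else '', cv2.minEnclosingCircle(p[:,:2].astype(np.float32)) if m.any() else '')
E
```

```text
t 2.25 p [ 0.3597 -0.233   0.2488] q [ -48.8    8.7   90.    -0.    81.3 -120.6] F [-0.1  0.3  0.6] w 0.0856
[ 0.401 -0.239  0.2  ] -> [-0.0411  0.0072  0.0487]
(array([ 0.40074571, -0.23912177]), 661, np.float64(0.00013609885343873057), np.float64(0.09799056728467698))
838 [ 0.39923033 -0.23867044  0.10374116] ((0.4000495970249176, -0.23907774686813354), 0.013645787723362446)
```

View pics/w2.png

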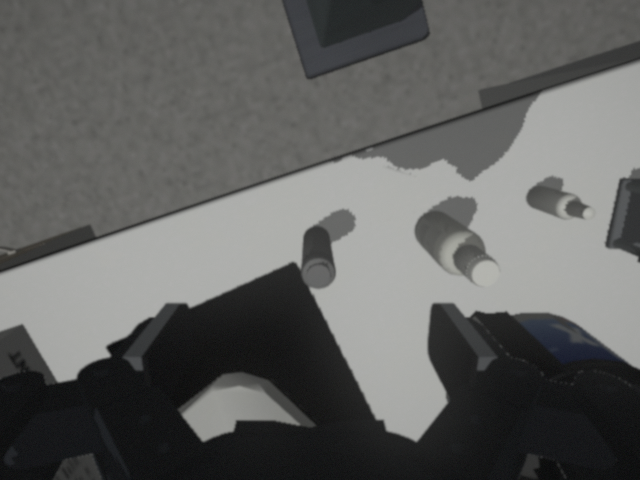

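The handle's top is at wrist (318,270) and sits between the fingers; the rinse bottle at (475,265) is clear to the right. Handle at (0.4005, -0.239), all three cameras agreeing.

>>> play_rows --targets "-0.014 0.002 0.02 0 0; -0.028 0.005 0.04 0 0; -0.041 0.007 0.06 0 0; -0.041 0.007 0.08 0 0; -0.041 0.007 0.1 0 0"

```text
time_s: 2.8
position: [0.4009, -0.2343, 0.1486]
tool_rot: [[-0.951, 0.308, -0.0], [0.308, 0.951, 0.0], [0.0, 0.0, -1.0]]
ft_force: [-0.2, -0.9, 0.6]
grip_width: 0.0852
```

```bash
python3 go.py .4005 -.239 .064; python3 - <<'E'
from h import *
d=wrist('w3')
E
```

```text
t 2.8 p [ 0.4009 -0.2343  0.1486] q [ -45.    18.3   95.2    0.    66.6 -117. ] F [-0.2 -0.9  0.6] w 0.0852
[ 0.4005 -0.239   0.064 ] -> [-0.0011 -0.0046  0.0846]
```

View pics/w3.png

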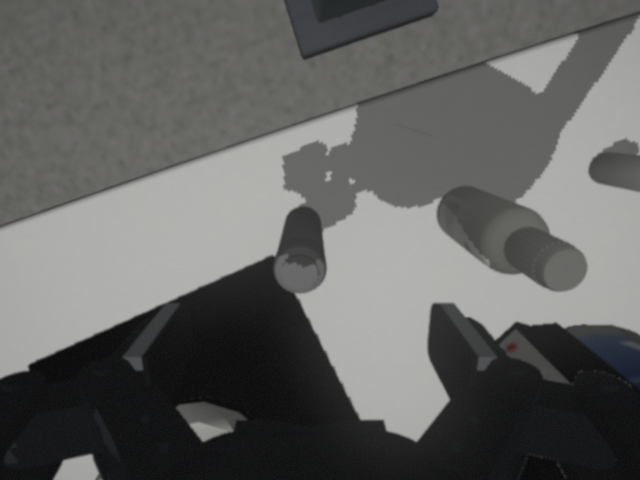

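The handle at (300,270) is about 5 mm left of the jaw centre, which matches the computed shift. I'll descend with that correction.

>>> play_rows --targets "-0.001 -0.005 0.017 0 0; -0.001 -0.005 0.036 0 0; -0.001 -0.005 0.055 0 0; -0.001 -0.005 0.073 0 0; -0.001 -0.005 0.085 0 0"

```text
time_s: 3.35
position: [0.4, -0.2397, 0.064]
tool_rot: [[-0.951, 0.309, -0.001], [0.309, 0.951, 0.001], [0.001, 0.001, -1.0]]
ft_force: [0.4, -1.1, 0.1]
grip_width: 0.0855
```

>>> play_rows --targets "0 0 0 0 0.4; 0 0 0 0 0.6; 0 0 0 0 0.8; 0 0 0 0 0.8; 0 0 0 0 0.8" --force 40

```text
time_s: 3.85
position: [0.4005, -0.2408, 0.0651]
tool_rot: [[-0.951, 0.31, 0.001], [0.31, 0.951, -0.001], [-0.001, -0.0, -1.0]]
ft_force: [0.5, 2.9, 7.1]
grip_width: 0.0267
```

```bash
python3 go.py .4005 -.239 .064; python3 - <<'E'
from h import *
d=wrist('w4')
E
```

```text
t 3.85 p [ 0.4005 -0.2408  0.0651] q [ -45.6   25.6  101.1    0.    53.3 -117.6] F [0.5 2.9 7.1] w 0.0267
[ 0.4005 -0.239   0.064 ] -> [0.0005 0.0017 0.0011]
```

View pics/w4.png

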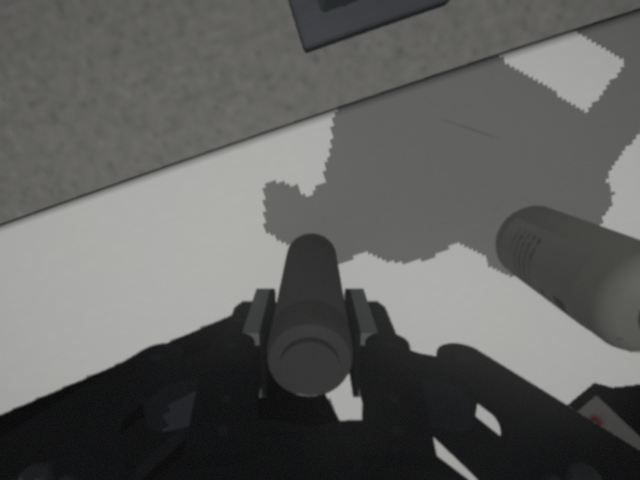

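Gripped: width 26.7 mm, handle upright between the pads at (310,350), and the bottle untouched. Lifting.

>>> play_rows --targets "0 0 -0.015 0 0.8; 0 0 -0.045 0 0.8; 0 0 -0.085 0 0.8; 0 0 -0.13 0 0.8; 0 0 -0.175 0 0.8"

```text
time_s: 4.4
position: [0.3996, -0.2403, 0.2411]
tool_rot: [[-0.951, 0.31, -0.001], [0.31, 0.951, 0.0], [0.001, 0.0, -1.0]]
ft_force: [1.0, -0.9, -1.0]
grip_width: 0.0265
```

>>> play_rows --targets "0 0 -0.01 0 0.8; 0 0 -0.01 0 0.8"

```text
time_s: 4.6
position: [0.4003, -0.2409, 0.2504]
tool_rot: [[-0.951, 0.31, 0.002], [0.31, 0.951, -0.002], [-0.003, -0.001, -1.0]]
ft_force: [-0.5, 1.4, -2.4]
grip_width: 0.0265
```

```bash
python3 go.py .48 .0865 .25; python3 - <<'E'
from h import *
d=wrist('w5')
d=eyes.get_image('side'); np.save('pics/side5.npy',d,allow_pickle=True)
from meas import *
s=status.observe(); p=s["position"]; W=cloud(d)
for lo,hi in((p[2]-.06,p[2]-.035),(p[2]-.035,p[2]-.01),(p[2]-.06,p[2]-.005)): print(cyl(W,(p[0],p[1]),.0135,lo,hi)[:3])
m=(np.hypot(W[...,0]-p[0],W[...,1]-p[1])<.03); print(W[m][:,2].min(), p)
save('side5c.png',cv2.resize(d["pixels"][250:450,240:440],(600,600),interpolation=cv2.INTER_CUBIC))
E
```

```text
t 4.6 p [ 0.4003 -0.2409  0.2504] q [ -45.6   12.5   84.7   -0.    82.6 -117.6] F [-0.5  1.4 -2.4] w 0.0265
[0.48   0.0865 0.25  ] -> [ 2.56e-02  3.36e-01 -2.00e-04]
(array([ 0.39933497, -0.23924149]), 124, np.float64(0.00040258699419473947))
(array([ 0.39902947, -0.239549  ]), 132, np.float64(0.0004291905797419995))
(array([ 0.3991765 , -0.23942067]), 265, np.float64(0.0004156412918905634))
-0.004683108669154001 [ 0.39958734 -0.24025008  0.24780347]
```

View pics/side5c.png

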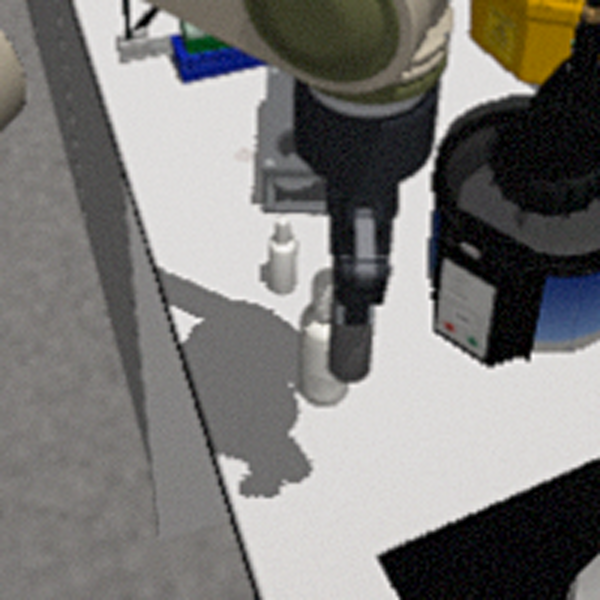

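View pics/w5.png

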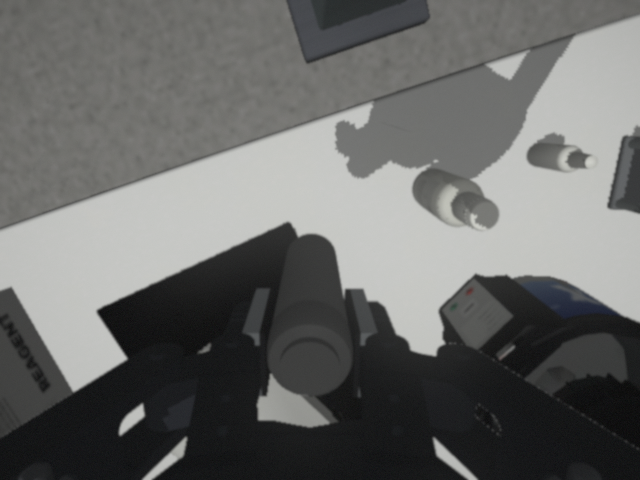

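The handle hangs vertical in the grip with an offset under 1.5 mm, its foot about 0.185 m up. Bottle and dropper are unmoved. Carrying it over to the stand.

>>> play_rows --targets "0.001 0.015 0 0 0.8; 0.003 0.045 0 0 0.8; 0.006 0.08 0 0 0.8; 0.009 0.115 0 0 0.8; 0.012 0.15 0 0 0.8"

```text
time_s: 5.2
position: [0.4347, -0.0921, 0.2479]
tool_rot: [[-0.951, 0.31, -0.003], [0.31, 0.951, 0.002], [0.003, 0.001, -1.0]]
ft_force: [0.7, -0.3, -1.6]
grip_width: 0.0268
```

>>> play_rows --targets "0.003 0.035 0 0 0.8; 0.006 0.07 0 0 0.8; 0.009 0.1 0 0 0.8; 0.011 0.125 0 0 0.8; 0.012 0.14 0 0 0.8"

```text
time_s: 5.7
position: [0.4664, 0.045, 0.2478]
tool_rot: [[-0.951, 0.308, -0.003], [0.308, 0.951, 0.001], [0.003, -0.0, -1.0]]
ft_force: [0.1, -0.4, -1.7]
grip_width: 0.0262
```

>>> play_rows --targets "0 0 0 0 0.8; 0 0 0 0 0.8"

```text
time_s: 5.9
position: [0.4665, 0.0428, 0.2483]
tool_rot: [[-0.951, 0.309, -0.002], [0.309, 0.951, 0.0], [0.002, -0.001, -1.0]]
ft_force: [0.3, -0.4, -1.6]
grip_width: 0.0267
```

```bash
python3 go.py .48 .0865 .25; python3 - <<'E'
from h import *
d=wrist('w6')
d=eyes.get_image('side'); np.save('pics/side6.npy',d,allow_pickle=True); save('side6.png',d["pixels"])
E
```

```text
t 5.9 p [0.4665 0.0428 0.2483] q [ -9.3  12.9  84.6  -0.   82.6 -81.3] F [ 0.3 -0.4 -1.6] w 0.0267
[0.48   0.0865 0.25  ] -> [ 0.0007  0.0457 -0.0017]
```

View pics/w6.png

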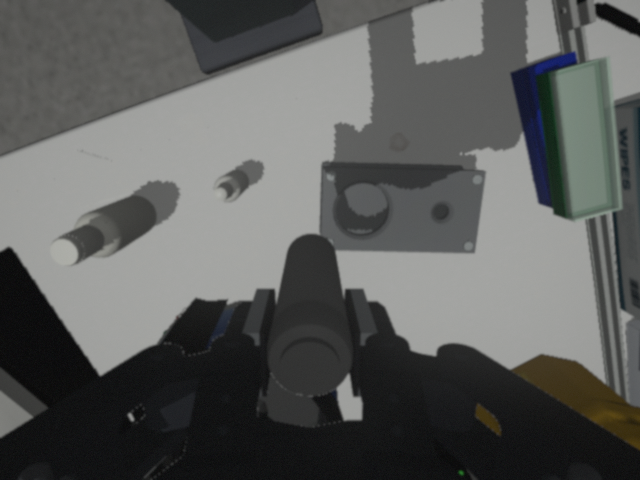

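The wrist view shows the whole deck at (320..485, 163..252), the wide eyelet at (361,208) and the narrow one at (441,212). I'll measure both accurately here, along with the held handle's axis.

```bash
python3 - <<'E'
from eye import *
from meas import stand,cyl
d=load('w6'); P=ontoplane(d,.056)
print('stand depth',stand(cloud(d)))
c=np.array([P[163,321],P[170,485],P[252,475],P[248,319]])[:,:2]
print('corners',np.round(c,4).tolist(),'len',np.linalg.norm(c[1]-c[0]),np.linalg.norm(c[2]-c[1]))
ctr=c.mean(0); u=(c[1]+c[2]-c[0]-c[3]); u/=np.linalg.norm(u); print('ctr',ctr,'yaw',np.degrees(np.arctan2(u[1],u[0])),'wide',ctr-.033*u)
print('narrow px',P[212,441],'wide px',P[208,361])
W=cloud(d); s=status.observe(); p=np.array(s["position"])
m=(np.hypot(W[...,0]-p[0],W[...,1]-p[1])<.022)&(W[...,2]>.15)&(W[...,2]<.30)
q=W[m]; print(m.sum(), q[:,2].min(),q[:,2].max())
for lo,hi in((.185,.21),(.21,.235)): print(cyl(W,p[:2],.0135,lo,hi,.025)[:3])
print(p)
x=cv2.resize(d["pixels"][140:270,300:500],(800,520),interpolation=cv2.INTER_CUBIC)
save('w6c.png',x)
E
```

```text
stand depth (((491.62176513671875, 117.64059448242188), (136.9128875732422, 72.67689514160156), 70.88278198242188), 10929, np.float64(0.0565964861278066))
corners [[0.4316, 0.0646], [0.479, 0.1933], [0.5471, 0.1706], [0.501, 0.0408]] len 0.13713888872080832 0.0717713956522409
ctr [0.48965451 0.11732933] yaw 70.13399582306693 wide [0.47844039 0.08629316]
narrow px [0.50256986 0.14992202 0.056     ] wide px [0.47813113 0.0855833  0.056     ]
14576 0.18388210843452865 0.29999939897049777
(array([0.46632159, 0.04404101]), 642, np.float64(9.656120309948189e-05))
(array([0.46631461, 0.04385605]), 948, np.float64(0.00010787320957084123))
[0.46673483 0.04208761 0.24875736]
```

View pics/w6c.png

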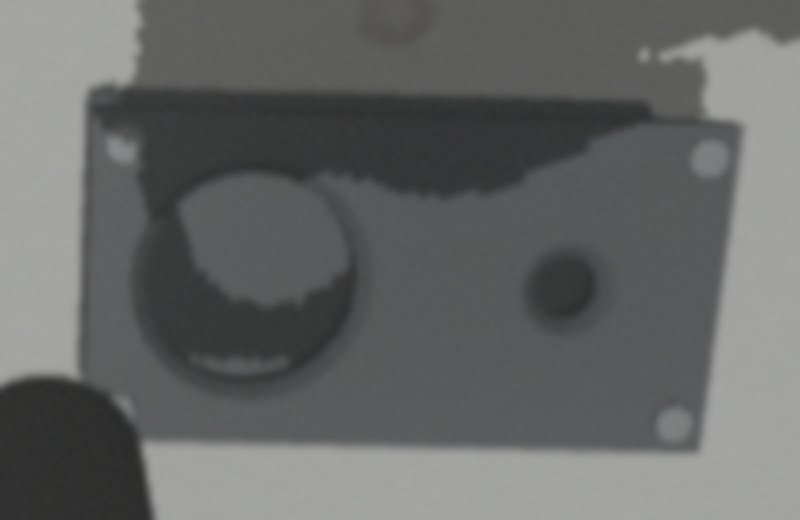

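The eyelet measures (0.4795, 0.0865) and the handle axis (0.4663, 0.0440), so the tool shift is about +0.0005 in x and +0.0445 in y. I'll move over it, then lower part-way and check.

>>> play_rows --targets "0 0.015 0 0 0.8; 0.0005 0.03 0 0 0.8; 0.0005 0.0445 0 0 0.8; 0.0005 0.0445 0.025 0 0.8; 0.0005 0.0445 0.055 0 0.8"

```text
time_s: 6.5
position: [0.4808, 0.0845, 0.1942]
tool_rot: [[-0.951, 0.31, 0.003], [0.31, 0.951, -0.0], [-0.002, 0.001, -1.0]]
ft_force: [1.5, -0.1, -2.9]
grip_width: 0.0265
```

>>> play_rows --targets "0 0 0.025 0 0.8; 0 0 0.045 0 0.8; 0 0 0.055 0 0.8; 0 0 0.055 0 0.8"

```text
time_s: 6.9
position: [0.48, 0.0844, 0.1385]
tool_rot: [[-0.951, 0.311, -0.002], [0.311, 0.951, 0.0], [0.002, -0.001, -1.0]]
ft_force: [-0.2, -0.1, -2.6]
grip_width: 0.0264
```

```bash
python3 go.py .4797 .0865 .0735; python3 - <<'E'
from eye import *
from meas import *
d=wrist('w7'); W=cloud(d); p=np.array(status.observe()["position"])
print('stand',stand(W))
for lo,hi in((.075,.1),(.1,.13)): print(cyl(W,p[:2],.0135,lo,hi,.025)[:3])
d=eyes.get_image('side'); np.save('pics/side7.npy',d,allow_pickle=True)
W=cloud(d);print('side',cyl(W,p[:2],.0135,.075,.115,.025)[:3])
save('side7c.png',cv2.resize(d["pixels"][230:380,260:460],(800,600),interpolation=cv2.INTER_CUBIC))
E
```

```text
t 6.9 p [0.48   0.0844 0.1385] q [ -4.   21.1  92.5  -0.   66.5 -75.9] F [-0.2 -0.1 -2.6] w 0.0264
[0.4797 0.0865 0.0735] -> [0.0007 0.0019 0.065 ]
stand (((491.2266540527344, 117.63550567626953), (136.8190155029297, 72.38957214355469), 70.72357177734375), 20301, np.float64(0.05655656766898329))
(array([0.47975622, 0.08564081]), 638, np.float64(9.54307011884958e-05))
(array([0.47973248, 0.08542513]), 1179, np.float64(0.00010843089843691305))
side (array([0.47963141, 0.08652371]), 107, np.float64(0.0008795710129795992))
```

View pics/w7.png

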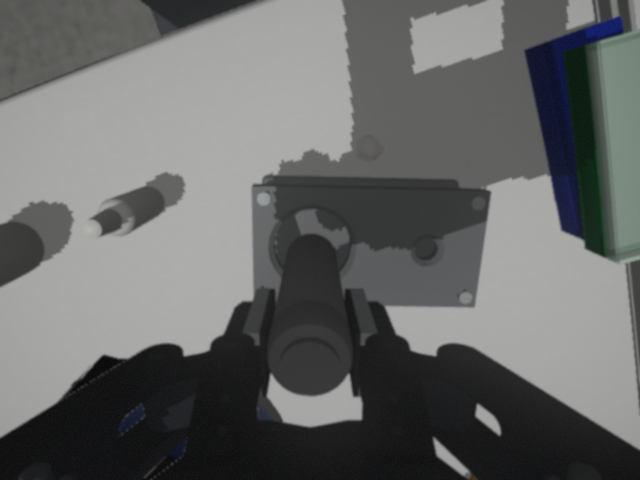

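View pics/side7c.png

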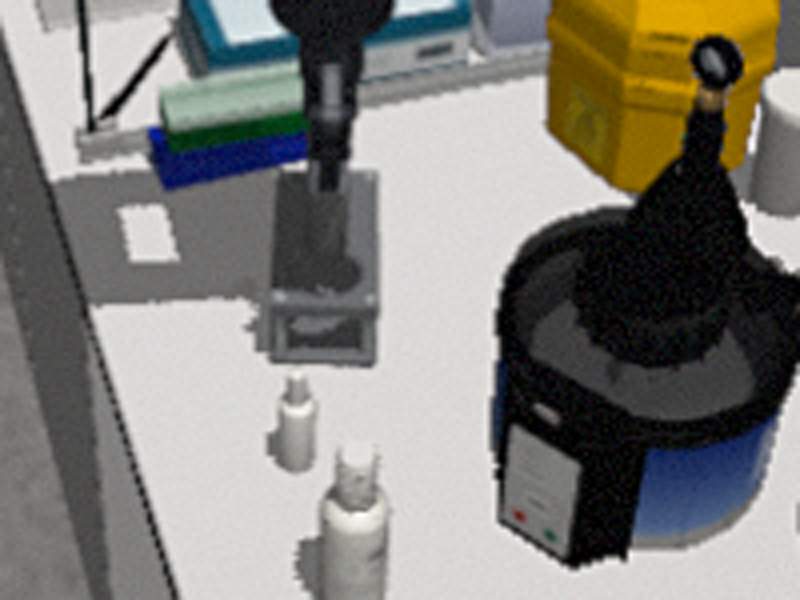

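The wrist view shows the foot at (312,240), above the eyelet centre at (310,245). Measured misalignment is about 1 mm against 9.5 mm clearance. Lowering to about 6 mm above the base plate, then creeping.

>>> play_rows --targets "0 0.001 0.012 0 0.8; 0 0.001 0.025 0 0.8; 0 0.001 0.038 0 0.8; 0 0.001 0.05 0 0.8; 0 0.001 0.058 0 0.8"

```text
time_s: 7.5
position: [0.4812, 0.0857, 0.0816]
tool_rot: [[-0.951, 0.31, 0.001], [0.31, 0.951, -0.0], [-0.001, 0.0, -1.0]]
ft_force: [-0.0, 0.7, -1.8]
grip_width: 0.0264
```

>>> play_rows --targets "0 0 0 0 0.8; 0 0 0.0015 0 0.8; 0 0 0.003 0 0.8; 0 0 0.004 0 0.8; 0 0 0.004 0 0.8"

```text
time_s: 8.0
position: [0.4807, 0.0859, 0.0774]
tool_rot: [[-0.951, 0.31, 0.0], [0.31, 0.951, -0.0], [-0.0, 0.0, -1.0]]
ft_force: [-0.2, 0.1, -1.6]
grip_width: 0.0262
```

>>> play_rows --targets "0 0 0.001 0 0.8; 0 0 0.001 0 0.8; 0 0 0.002 0 0.8; 0 0 0.002 0 0.8"

```text
time_s: 8.4
position: [0.4807, 0.0859, 0.0752]
tool_rot: [[-0.951, 0.31, -0.0], [0.31, 0.951, 0.0], [0.0, -0.0, -1.0]]
ft_force: [0.4, -0.1, -2.2]
grip_width: 0.0265
```

No contact yet; still about 2 mm to go. I'll creep in 1 mm steps.

>>> play_rows --targets "0 0 0.001 0 0.8; 0 0 0.001 0 0.8"

```text
time_s: 8.6
position: [0.4807, 0.0859, 0.0742]
tool_rot: [[-0.951, 0.31, -0.0], [0.31, 0.951, 0.0], [0.0, -0.0, -1.0]]
ft_force: [0.7, -0.4, -2.0]
grip_width: 0.0264
```

>>> play_rows --targets "0 0 0.001 0 0.8; 0 0 0.001 0 0.8"

```text
time_s: 8.8
position: [0.4807, 0.0859, 0.0733]
tool_rot: [[-0.951, 0.31, 0.0], [0.31, 0.951, -0.0], [-0.0, 0.0, -1.0]]
ft_force: [-0.3, 0.9, -0.7]
grip_width: 0.0266
```

>>> play_rows --targets "0 0 0.001 0 0.8; 0 0 0.001 0 0.8"

```text
time_s: 9.0
position: [0.481, 0.0859, 0.0732]
tool_rot: [[-0.951, 0.31, 0.001], [0.31, 0.951, -0.0], [-0.001, 0.0, -1.0]]
ft_force: [-2.3, -0.1, 7.3]
grip_width: 0.0267
```

Contact: the force rose about 9 N and motion stalled at TCP 0.0732, so the foot is at 8 mm, as expected for home. Releasing.

>>> play_rows --targets "0 0 -0.0005 0 0.6; 0 0 -0.0005 0 0.5; 0 0 -0.0005 0 0.3; 0 0 -0.0005 0 0.2; 0 0 -0.0005 0 0.2"

```text
time_s: 9.5
position: [0.4807, 0.0859, 0.0728]
tool_rot: [[-0.951, 0.31, -0.0], [0.31, 0.951, 0.0], [0.0, -0.0, -1.0]]
ft_force: [-0.4, 0.6, -0.1]
grip_width: 0.0684
```

```bash
python3 - <<'E'
from h import *
from meas import *
d=wrist('w8'); W=cloud(d); p=np.array(status.observe()["position"])
for lo,hi in((.06,.08),(.08,.105)): print(cyl(W,p[:2],.0135,lo,hi,.025)[:3])
E
```

```text
(array([0.48061222, 0.0871906 ]), 1089, np.float64(0.00012917273821024151))
(array([0.48028156, 0.08722605]), 2131, np.float64(0.00021039363709844834))
```

View pics/w8.png

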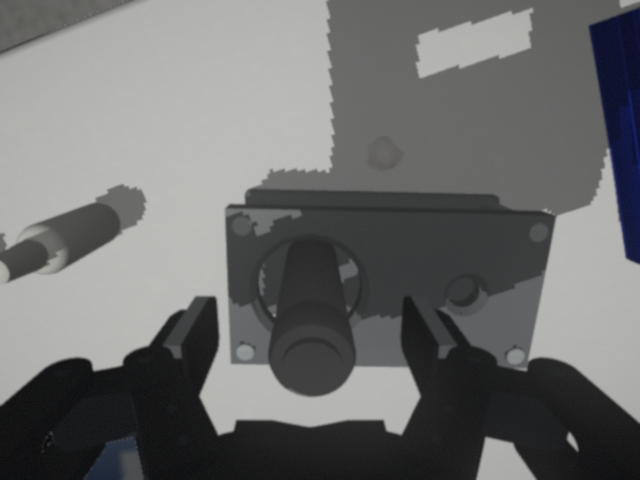

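The handle stands upright and free in the wide eyelet at (312,280), with both pads clear and the wrist force at zero. Retreating straight up.

>>> play_rows --targets "0 0 -0.015 0 0.1; 0 0 -0.04 0 0.1; 0 0 -0.075 0 0.1; 0 0 -0.11 0 0.1; 0 0 -0.15 0 0.1"

```text
time_s: 10.05
position: [0.4801, 0.0859, 0.2238]
tool_rot: [[-0.951, 0.31, -0.001], [0.31, 0.951, 0.0], [0.001, -0.0, -1.0]]
ft_force: [0.4, -0.3, -0.7]
grip_width: 0.0767
```

>>> play_rows --targets "0.025 0 -0.005 0 0; 0.055 0 -0.01 0 0; 0.085 0 -0.015 0 0; 0.1 0 -0.02 0 0; 0.1 0 -0.02 0 0"

```text
time_s: 10.55
position: [0.3849, 0.1172, 0.2437]
tool_rot: [[-0.951, 0.309, 0.002], [0.309, 0.951, -0.0], [-0.002, 0.0, -1.0]]
ft_force: [-0.3, -0.3, 0.4]
grip_width: 0.0854
```

```bash
python3 go.py && python3 - <<'E'
from h import *
from meas import *
d=wrist('w9'); W=cloud(d)
print('stand',stand(W)); 
for lo,hi in((.062,.085),(.085,.107)): print(cyl(W,(.4805,.087),.0135,lo,hi,.025))
m=(np.hypot(W[...,0]-.4805,W[...,1]-.087)<.025)&(W[...,2]>.105); print('top z',np.median(W[m][:,2]),m.sum())
d=eyes.get_image('side'); W=cloud(d)
print('side',cyl(W,(.4805,.087),.0135,.065,.107,.025),'bottle',cyl(W,(0.42,-.14),.02,.02,.07),'drop',cyl(W,(0.425,-.03),.0115,.015,.045,.03))
save('side9c.png',cv2.resize(d["pixels"][230:380,260:460],(800,600),interpolation=cv2.INTER_CUBIC))
E
```

```text
t 10.55 p [0.3849 0.1172 0.2437] q [ -0.    6.1  94.   -0.   79.8 -72.1] F [-0.3 -0.3  0.4] w 0.0854
stand (((491.1331481933594, 117.95733642578125), (136.98361206054688, 73.88435363769531), 70.74320220947266), 9002, np.float64(0.05644092072175008))
(array([0.48035163, 0.08740552]), 361, np.float64(0.0001716639121549582), np.float64(0.08494601880205349))
(array([0.48039051, 0.08737221]), 432, np.float64(0.0002214414155580352), np.float64(0.10697138683947299))
top z 0.11084407142357855 879
side (array([0.48020528, 0.08823647]), 113, np.float64(0.0008270190828477408), np.float64(0.1067047206169861)) bottle (array([ 0.42687687, -0.12430296]), 246, np.float64(0.0005076213194345584), np.float64(0.06996618805659971)) drop (array([ 0.4206018, -0.0362737]), 69, np.float64(0.0025423059609392413), np.float64(0.04404648212598106))
```

View pics/side9c.png

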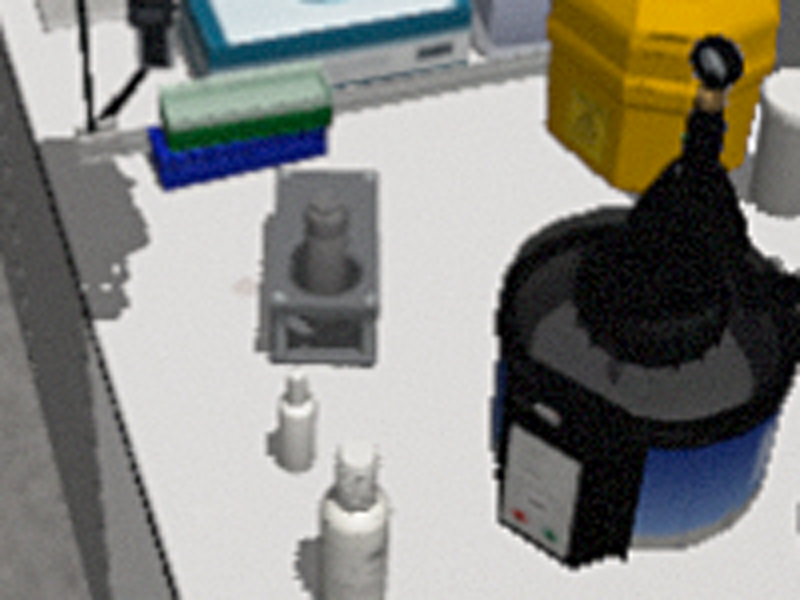

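View pics/w9.png

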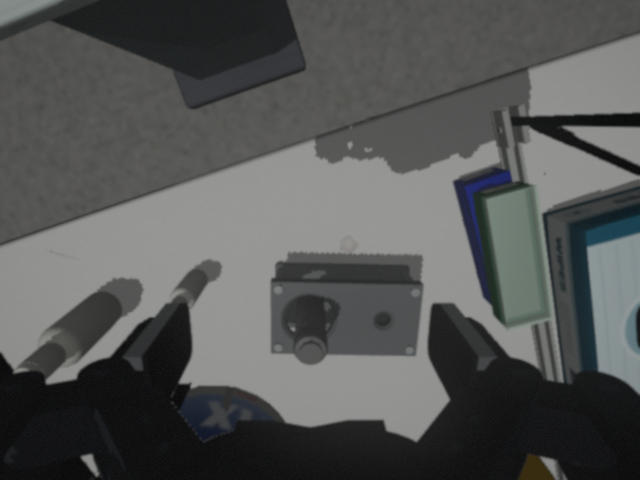

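The handle stands upright in the wide eyelet. Its axis is the same low and high, and its top is at about 0.111–0.113 m. Bottle and dropper are where they were, and the gripper is clear. Handing in.

```bash
python3 -c "
from rig import env; print(env.close_job())"
```

```text
the job is handed in; nothing more can be done
None
```

The battery handle is standing upright on the stand's base plate in the wide eyelet, and I handed the job in at about 10.6 s on the robot's clock. I drew the arm back past the glass screen's edge and gripped the handle round its upper part. I then carried it over the bottles, lowered it through the eyelet and let go after a contact of about 9 N.

**Handle:** its axis was at (0.480, 0.087) at both low and high levels, about 1 mm from the measured eyelet centre. The measured top was 0.111 m, against 0.113 m expected, which is within the 2 mm calibration.

**Bystanders:** the rinse bottle read the same to 0.1 mm before and after in the side camera. The dropper read within about 1.5 mm, but that fit is coarse. In the first pictures the side and top cameras disagreed on the dropper's y by about 18 mm. The pictures show it standing in its place, and nothing came near it.

**Robot:** at the end the gripper was open and clear, and the wrist force was near zero.

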